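Press a heel piece and hold the press carriage out at the unloading mark

TASK

A heel is waiting in the small bench press: push the press's pedal (on the bench to the right) fully down to its stop, keep it there for a good second so that the rubber is pressed on, and let it come right back up while the carriage stays home under the press. Then take the carriage's handle and draw the spring-return carriage out until the pointer on the carriage lines up with the marker on the scale beside it, and finish like that: still gripping the handle and holding the carriage steady at the mark, because it springs back if let go. Do not shift the marker, and leave the other things on the bench where they are.

Things in the scene. Friction and masses are not known exactly. Their poses are not given: they have to be found in the camera images.
- press: grey steel bench press fixed to the table on the robot's left: base 200 x 160 x 30 mm, C-frame 275 mm high (310 mm with the cap) and, in front of it, a bed 90 mm wide that runs to 370 mm from the origin. The origin is under the base's centre, at table height; its x axis points from the bed to the column, so the carriage is drawn out straight along -x; z is up. The frame's head reaches 75 mm from the origin in -x, 210 mm and more above the table.
- carriage: steel carriage that slides on the bed, with a wooden heel and its rubber piece (90 mm above the table) on it, under the ram. Its origin and axes coincide with the press's when it is home; it slides along the press's -x by up to 150 mm (end stop). A spring pulls it home: about 6 N at home, growing by 0.7 N per 10 mm (about 15 N at 120 mm), plus 1 N friction.
- handle (a point): centre of the carriage's handle, a dark wooden crossbar on a steel post, 92 mm above the table, 200 mm in front of (-x) the carriage's origin. The bar is 80 mm long along the press's y axis, 16 mm thick along x (the way to grip it) and 24 mm high (80 to 104 mm above the table); below it the post is 24 mm wide and the carriage's tongue lies 46 mm above the table.
- pointer (a point): the carriage's pointer: a thin dark blade, 6 mm wide along x, that sticks out sideways (press -y) from the carriage's tongue; the point is on its centre line, near its end, 80 mm behind the handle (+x), 50 mm above the table. It is fixed to the carriage.
- mark (a point): the marker: an upright dark steel fin, 6 mm wide along the press's x, 75 mm high over the table, standing on a black rider on the aluminium scale beside the bed (press -y side). The point is on the fin's centre line. The carriage is at the mark when pointer and fin have the same x in the press's frame. The marker stands somewhere 60 to 120 mm out (-x) from where the pointer is at home; it can be pushed along by a knock.
- pedal (a joint): angle of the pedal: 0 up (where its spring holds it), 0.26 rad fully down at its stop. It swings about a level hinge at its far end (pedal_base +x end), 105 mm from pedal_pad.
- pedal_pad (a point): point on the pedal's ribbed upper face, on its centre line, 105 mm from the hinge and 32 mm from the free end: the place to push. It is 66 mm above the table when up and goes nearly straight down to 39 mm at the stop; about 4 N starts it and about 10 N holds it down. The pedal is an aluminium plate 140 mm long and 85 mm wide; pressing it lowers the ram of the press onto the heel.
- pedal_base: steel floor plate of the pedal, fixed to the table, 180 x 110 x 10 mm; origin under its centre at table height, +x from the pedal's free end to its hinge, z up.
- last: wooden shoe last, about 240 x 66 x 70 mm, lying flat; stays where it is. Origin at its underside, near its middle.
- hammer: hammer with a 240 mm handle, lying on the bench; stays where it is. Origin at its underside, near its middle.
- glue_tin: closed tin, 72 mm across, 75 mm high; stays where it is. Origin at its underside, near its middle.
- tack_dish: steel dish, 84 mm across, 30 mm high; stays where it is. Origin at its underside, near its middle.
- spool: spool of grey thread, 44 mm across, 56 mm high, upright; stays where it is. Origin at its underside, near its middle.
- heel_stack: loose black rubber heel piece, 60 x 58 x 30 mm; stays where it is. Origin at its underside, near its middle.
- awl: awl with a wooden handle, about 160 mm long and 22 mm high, lying flat; stays where it is. Origin at its underside, near its middle.
Not all that is in view belongs to the job. What is shaped like the pedal_base but blue is not meant.

How it is judged:
By the outcome, as a careful person would: the job done as asked, in the order asked, and still so for the second after the job is handed in, while the arm keeps its last pose, push and grip.
It also fails if it takes over 48 s, if anything falls off the work surface, if the arm or the gripper's body presses on something with over 40 N, if the wrist force passes 120 N, or if a joint passes its speed limit or range.

ROBOT

A 6-joint arm with a two-finger parallel gripper is mounted at the origin on the work surface. World frame = base frame: x ahead of the robot, y to its left, z up, the work surface at z = 0. Lengths are in m, angles in rad, forces in N, time in s.
With the tool pointing down it reaches from about 0.275 to 1 m from the base axis. Payload 8.4 kg.
Tool frame: the origin (TCP) lies on the centre line of the jaws, within the pads' length; the fingertips stand 17 mm ahead of it and the grasp point (between the pads) lies 2 mm behind it (bot.tcp_to_tips is the y of the fingertips in the tool frame, in m); y points along the fingers, z is the direction in which the jaws open and shut, and the axes are right-handed (so a half turn about y gives the same grasp; the last joint's range is limited). The gripper opens to 85 mm and grips with 20 to 120 N. Pads are 22 mm wide; open, the fingers measure 114 mm over their backs; the gripper's body (76 mm by 85 mm) begins 54 mm behind the grasp point. The pads swing forward as they close: fully open they stand 13 mm farther back than shut.
Start: joints at [1.182, 0.353, 1.633, -0, 1.155, -0.002], TCP at [0.236, 0.579, 0.248] pointing down, gripper open.
Joint ranges: [-2.63, 2.63], [-0.92, 2.1], [0.06, 2.66], [-1.3, 4.44], [0, 2.69], [-3.02, 3.02]. Speed limits (rad/s): [2.22, 2.22, 2.79, 3.14, 3.14, 3.14].

INTERFACE

Orientations are given as a unit quaternion [x, y, z, w].
In Python, from workcell import bot, hand, kinematics, get_obs, vision, hand_in gives the robot as it stands. The module is installed in compiled form; this text tells all that it offers. Calls block until the motion is done:
- bot.reach(position, orientation): joint-space move of the TCP to a pose.
- bot.servo_line(position, ori=None, velocity=0.15): straight line of the TCP; ori=None keeps the orientation; velocity is the mean speed in m/s.
- bot.goto_joints(angles): joint-space move.
- hand.move_gripper(opening, strength=None): finger opening in m; strength is the grip in N (None keeps the last); returns when the fingers have stopped.
- bot.dwell(seconds).
- kinematics.solve_ik(position, orientation): joint angles nearest the present ones, or None.
- get_obs(): the state.
- vision.read_camera(name): name is "scene" or "top" or "wrist"; returns a dict with "frame" (384x512x3 uint8, red, green, blue), "intrinsics" (3x3 intrinsics, pixels), "view" (4x4, takes a point from world to camera coordinates). Camera axes: x right, y down, z forward; pixel columns grow to the right and rows downward; lengths in m; the calibration is good to about 2 mm. The wrist camera is an equidistant fisheye: a pixel r from the principal point sees the ray r / f radians off the axis. A picture is of the moment at which its call begins. There is no depth.
A pose or a line that the arm cannot do raises bot.IKError and nothing moves.
- hand_in(): hands the job in, once; it reports no verdict.
The state is a dict: "time_s": time; "joint_pos": joint angles; "joint_vel": joint speeds; "joint_efforts": joint torques, N m; "position": TCP position; "orientation": TCP orientation; "wrist_force": force on the tool from outside, world axes, zero at the start; "ft_torque": the same for the moment, N m; "gripper_width": finger opening in m.
Only numpy, scipy, OpenCV 4.12 (cv2) and the standard library are available. Lean on these libraries where they do the work, as an engineer would, in place of code of your own. Each camera call takes 0.05 s, during which the arm holds its last target.

## Working session

There is one attempt and no reset: what is moved stays moved. The work goes in short steps, each a Python script; the robot and the scene stay as the last script left them, time stands still between calls to the robot, and variables do not carry over. Pictures are saved under pics/ and viewed, and the job is handed in when it is done.

```bash
mkdir -p pics
cat > h.py <<'E'
import numpy as np, cv2
from workcell import bot, hand, kinematics, get_obs, vision, hand_in
def shot(n,tag):
    r=vision.read_camera(n); cv2.imwrite(f'pics/{tag}.png',r['frame'][:,:,::-1]); np.savez(f'pics/{tag}.npz',f=r['frame'],K=r['intrinsics'],V=r['view']); return r
def load(tag):
    d=np.load(f'pics/{tag}.npz'); return d['f'],d['K'],d['V']
def ray(K,V,u,v):
    d=np.linalg.inv(K)@[u,v,1.]; R=V[:3,:3]; return -R.T@V[:3,3], R.T@d
def onz(K,V,u,v,z):
    o,d=ray(K,V,u,v); return o+d*(z-o[2])/d[2]
def proj(K,V,p):
    c=V[:3,:3]@np.asarray(p)+V[:3,3]; q=K@c; return q[:2]/q[2]
E
python3 - <<'E'
from h import *
for n in('scene','top','wrist'):
    r=shot(n,n+'0'); print(n,r['intrinsics'].tolist(),np.round(-r['view'][:3,:3].T@r['view'][:3,3],3),np.round(r['view'][2,:3],3))
    cv2.imwrite(f'pics/{n}0b.png',cv2.resize(r['frame'][:,:,::-1],(800,600),interpolation=cv2.INTER_CUBIC))
o=get_obs();print(o)
E
```

```text
scene [[388.28589284055903, 0.0, 256.14881619305135], [0.0, 388.28589284055903, 187.56933044253105], [0.0, 0.0, 1.0]] [1.122 0.797 0.82 ] [-0.468 -0.652 -0.596]
top [[426.603100707352, 0.0, 262.44684613960675], [0.0, 426.603100707352, 196.4238107402207], [0.0, 0.0, 1.0]] [ 0.34  -0.007  1.13 ] [ 0.182 -0.028 -0.983]
wrist [[297.3186396354542, 0.0, 254.09776808778963], [0.0, 297.3186396354542, 190.39487404543067], [0.0, 0.0, 1.0]] [0.157 0.609 0.374] [ 0.3   -0.124 -0.946]
{'time_s': 0.15, 'joint_pos': array([ 1.18163118e+00,  3.53493009e-01,  1.63391855e+00,  1.88569250e-05,
        1.15519684e+00, -2.39240396e-03]), 'joint_vel': array([ 1.79444829e-03, -1.72348675e-03, -2.09846620e-03, -6.84520124e-04,
        6.62937899e-05,  4.70147916e-04]), 'joint_efforts': array([-4.10652738e-04, -6.05629849e+01, -3.42338026e+01, -3.28087424e-05,
        6.10925403e-03, -2.16963770e-05]), 'position': array([0.23562014, 0.57854036, 0.24775082]), 'orientation': array([ 0.69427611, -0.13597254,  0.13582085, -0.69357397]), 'wrist_force': array([-0.53675015, -0.79696294,  0.2487203 ]), 'ft_torque': array([ 0.00678818,  0.00771649, -0.01301342]), 'gripper_width': 0.0853896995667727}
```

View pics/top0b.png

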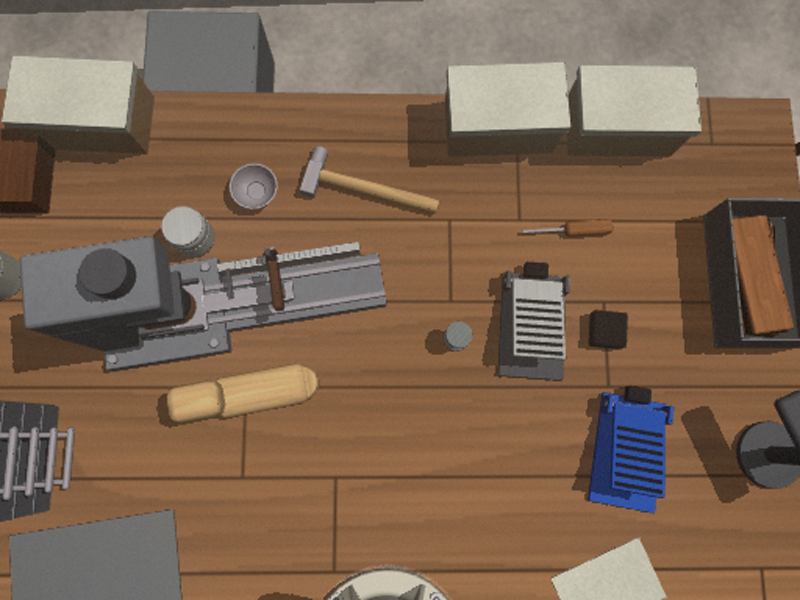

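View pics/scene0b.png

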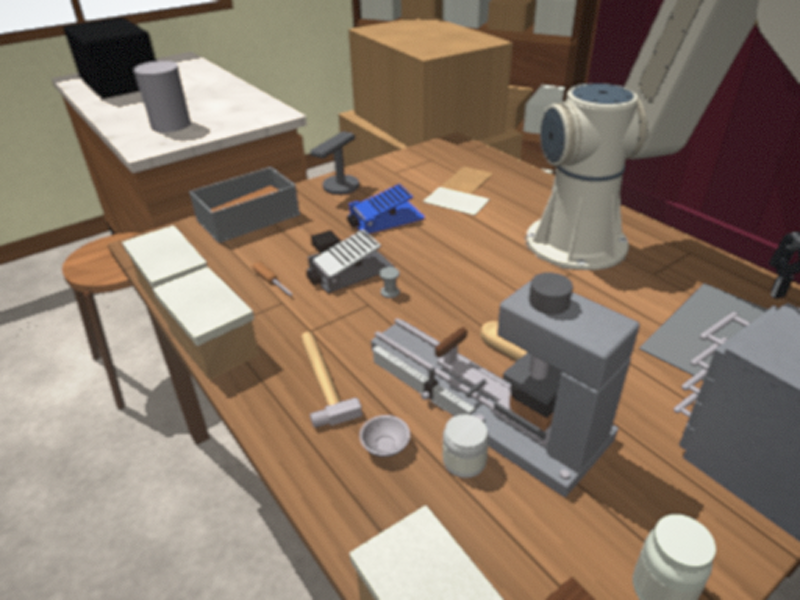

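View pics/wrist0b.png

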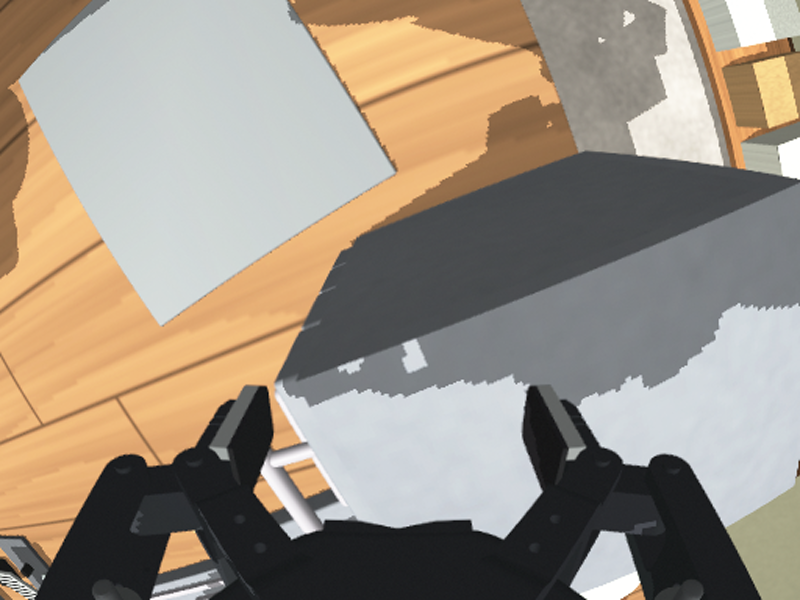

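Top view (800x600 scale): the press is at left, with its bed running right to about (383,285), handle about (276,280) and marker about (270,255). The grey pedal is at (535,325) and the blue look-alike at (633,450). The pedal I want is the grey/aluminium one, since blue is excluded. Next I'll enlarge both areas.

Run:
```python
from h import *
f,K,V=load('top0')
def crop(f,x0,y0,x1,y1,s,n): cv2.imwrite(n,cv2.resize(f[y0:y1,x0:x1,::-1],None,fx=s,fy=s,interpolation=cv2.INTER_CUBIC))
crop(f,100,145,260,240,5,'pics/c_press.png')
crop(f,300,155,410,250,6,'pics/c_pedal.png')
f,K,V=load('scene0')
crop(f,220,190,350,290,6,'pics/c_scene.png')
```

```text
(no output)
```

View pics/c_press.png

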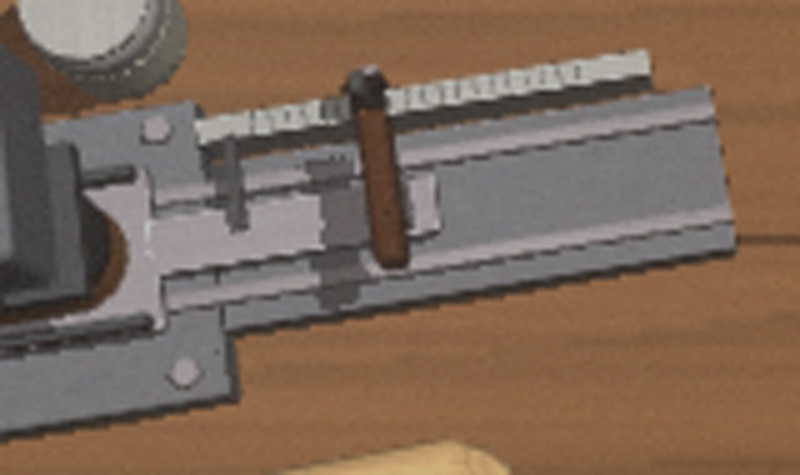

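View pics/c_pedal.png

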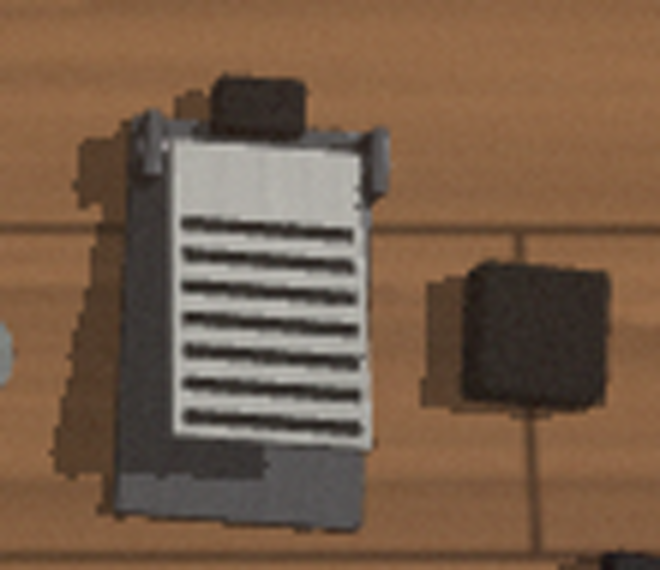

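View pics/c_scene.png

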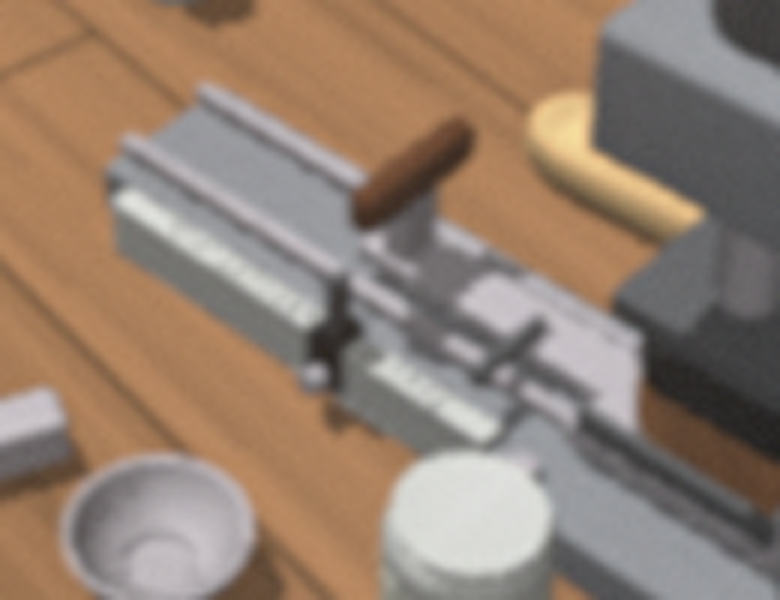

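Run:
```python
from h import *
f,K,V=load('top0')
P=lambda x,y,z:onz(K,V,100+x/5-.4,145+y/5-.4,z)
a=P(160,197,.04);b=P(712,108,.04);print('rail up',np.round(b-a,4)); 
a2=P(165,302,.04);b2=P(733,214,.04);print('rail lo',np.round(b2-a2,4))
print('bar near end',P(392,262,.1), 'bar mid at',P(378,150,.104))
print('fin top',P(365,74,.075),'pointer tip',P(231,142,.05),'base', P(238,205,.05))
print('bed end',P(715,92,.035),P(735,250,.035))
# brown bar
hsv=cv2.cvtColor(f,cv2.COLOR_RGB2HSV)[150:210,160:190]
r=f[150:210,160:190].astype(int)
m=((r[...,0]-r[...,2]>25)&(r[...,0]<130)).astype(np.uint8)
n,l,s,c=cv2.connectedComponentsWithStats(m); i=1+s[1:,4].argmax(); print(s[i],c[i])
pts=np.argwhere(l==i)[:,::-1]+[160,150]
rc=cv2.minAreaRect(pts.astype(np.float32)); print(rc)
w=np.array([onz(K,V,u,v,.102) for u,v in cv2.boxPoints(rc)]);print(np.round(w,4),w.mean(0))
Q=lambda x,y,z:onz(K,V,300+x/6-.42,155+y/6-.42,z)
print('pedal free end',Q(174,435,.073),Q(370,447,.073),'hinge end',Q(172,140,.04),Q(362,152,.04))
print('base near',Q(115,513,.01),Q(360,530,.01),'far L', Q(130,118,.01))
f,K2,V2=load('scene0')
S=lambda x,y,z:onz(K2,V2,220+x/6-.42,190+y/6-.42,z)
print('S handle ends',S(465,135,.1),S(362,212,.092),'fin',S(340,280,.075),'ptr tip',S(487,375,.05))
```

```text
rail up [ 0.0489 -0.2855  0.    ]
rail lo [ 0.0471 -0.2914  0.    ]
bar near end [0.52805787 0.17018694 0.1       ] bar mid at [0.58324537 0.17820196 0.104     ]
fin top [0.62976404 0.19136504 0.075     ] pointer tip [0.59998587 0.26358287 0.05      ] base [0.56675912 0.25845851 0.05      ]
bed end [0.6318759  0.01428611 0.035     ] [0.54678034 0.00334671 0.035     ]
[ 11  17  10  31 185] [15.80540541 31.8972973 ]
((175.89251708984375, 181.8782958984375), (30.53558349609375, 6.215207576751709), 82.23483276367188)
[[0.6025 0.1901 0.102 ]
 [0.6047 0.1751 0.102 ]
 [0.5287 0.1625 0.102 ]
 [0.5266 0.1774 0.102 ]] [0.56564029 0.17627908 0.102     ]
pedal free end [ 0.45754718 -0.20212208  0.073     ] [ 0.452573   -0.28411686  0.073     ] hinge end [ 0.59114811 -0.21134483  0.04      ] [ 0.58607267 -0.29507113  0.04      ]
base near [ 0.43021437 -0.18670169  0.01      ] [ 0.42273276 -0.29458039  0.01      ] far L [ 0.60817352 -0.1982358   0.01      ]
S handle ends [0.53420475 0.17563992 0.1       ] [0.60164684 0.18077222 0.092     ] fin [0.62681981 0.19593138 0.075     ] ptr tip [0.59665518 0.26436141 0.05      ]
```

The numbers are consistent: the handle is at (0.566, 0.176), the draw direction is about (0.163, -0.987), and the grey pedal's pad is near (0.486, -0.245). The fin is about 75 mm out from the pointer. Next I'll raise the arm, swing over the press and stop above the pedal.

```bash
cat >> h.py <<'E'
from scipy.spatial.transform import Rotation as Ro
def ori(z):
    z=np.array([z[0],z[1],0.]);z/=np.linalg.norm(z);y=np.array([0,0,-1.]);x=np.cross(y,z)
    return Ro.from_matrix(np.c_[x,y,z]).as_quat()
D=np.array([.163,-.987]);D/=np.linalg.norm(D)
PAD=np.array([.486,-.2455])
E
python3 - <<'E'
from h import *
o=get_obs();print(Ro.from_quat(o['orientation']).as_matrix().round(2))
for z in ([-.076,-.997],[.076,.997]): print(kinematics.solve_ik([*PAD,.2],ori(z)))
for z in (D,-D): print(kinematics.solve_ik([.566,.176,.096],ori(z)), kinematics.solve_ik([.236,.579,.42],o['orientation']))
E
```

```text
[[ 0.93 -0.    0.38]
 [-0.38 -0.    0.93]
 [-0.   -1.   -0.  ]]
[-4.70509252e-01  2.82226862e-01  1.85320738e+00 -4.44089210e-16
  1.00615841e+00  1.17636862e+00]
[-4.70509252e-01  2.82226862e-01  1.85320738e+00 -4.44089210e-16
  1.00615841e+00 -1.96522403e+00]
[ 2.98945197e-01  4.85543522e-01  1.81986042e+00 -4.44089210e-16
  8.36188715e-01  1.70607189e+00] [ 1.18134815e+00  2.45113631e-01  1.40897199e+00  1.70218117e-05
  1.48852278e+00 -2.66921809e-03]
[ 2.98945197e-01  4.85543522e-01  1.81986042e+00 -4.44089210e-16
  8.36188715e-01 -1.43552076e+00] [ 1.18134815e+00  2.45113631e-01  1.40897199e+00  1.70218117e-05
  1.48852278e+00 -2.66921809e-03]
```

Run:
```python
from h import *
o=get_obs()
bot.servo_line([.236,.579,.43],velocity=.25)
hand.move_gripper(0.0,40)
bot.reach([.48,-.0,.43],ori([-.076,-.997]))
bot.reach([*PAD,.15],ori([-.076,-.997]))
o=get_obs();print(o['time_s'],o['position'],o['gripper_width'],o['wrist_force'])
for n in('top','scene','wrist'):
    r=shot(n,n+'1')
t=cv2.imread('pics/top1.png')[130:270,270:430];s=cv2.imread('pics/scene1.png')[120:220,170:300]
cv2.imwrite('pics/j1.png',np.hstack([cv2.resize(t,(400,350)),cv2.resize(s,(400,350))]))
```

```text
5.425 [ 0.48693184 -0.245244    0.15098909] 0.00012054860191130611 [0.01368137 0.37430191 0.46401352]
```

View pics/wrist1.png

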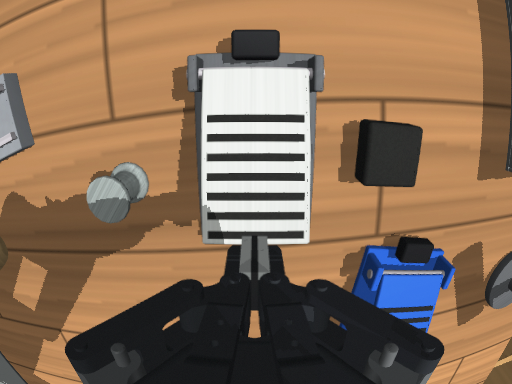

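View pics/j1.png

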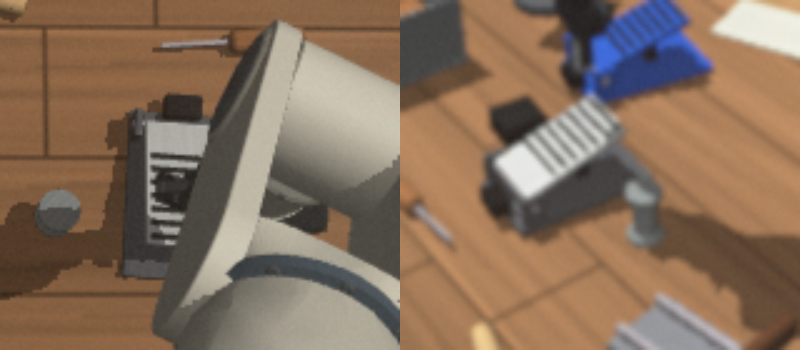

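Wrist view: the grey pedal is centred below the gripper, with its free-end edge at row 243, cols 203–310. The blue pedal is clearly off at lower right. I'll press now, watching the force.

```bash
cat >> h.py <<'E'
def fray(K,V,u,v,z):
    dx,dy=u-K[0,2],v-K[1,2];r=np.hypot(dx,dy);t=r/K[0,0]
    d=np.array([dx/r*np.sin(t),dy/r*np.sin(t),np.cos(t)]);R=V[:3,:3];o=-R.T@V[:3,3];d=R.T@d
    return o+d*(z-o[2])/d[2]
E
python3 - <<'E'
from h import *
f,K,V=load('wrist1')
a=fray(K,V,203,243,.073);b=fray(K,V,310,243,.073);print('free end wrist',a,b)
x,y=PAD
bot.servo_line([x,y,.090],velocity=.15)
z=.084
while 1:
    bot.servo_line([x,y,z],velocity=.06)
    o=get_obs();F=o['wrist_force'];print(round(z-.017,4),round(o['position'][2]-.017,4),F.round(1))
    if F[2]>22 or z<.048: break
    z-=.006 if z>.064 else .002
print(get_obs()['time_s'])
shot('scene','scene2');shot('wrist','wrist2')
E
```

```text
free end wrist [ 0.45912542 -0.20346981  0.073     ] [ 0.45253997 -0.28773771  0.073     ]
0.067 0.0675 [ 0.2 -0.5  0.2]
0.061 0.0615 [ 0.1 -1.5  4.6]
0.055 0.0554 [ 0.5 -1.5  5.9]
0.049 0.0495 [-0.5 -1.7  7.4]
0.043 0.0436 [-1.9 -1.4  8.8]
0.041 0.0417 [-2.9 -1.7  8.8]
0.039 0.0397 [-4.4 -2.2 10.1]
0.037 0.038 [-5.9 -2.7 13.3]
0.035 0.0375 [-11.1   0.9  34.2]
8.375
```

The stop was reached: the force jumped to 34 N at z≈0.0375. I'll ease slightly, hold, and look.

Run:
```python
from h import *
x,y=PAD
bot.servo_line([x,y,.0527],velocity=.02)
for i in range(3):
    bot.dwell(.5);o=get_obs();print(o['time_s'],o['position'][2]-.017,o['wrist_force'].round(1))
shot('scene','scene3')
bot.servo_line([x,y,.095],velocity=.06)
bot.servo_line([x,y,.20],velocity=.2)
bot.dwell(.2)
o=get_obs();print(o['time_s'],o['wrist_force'].round(1))
shot('scene','scene4')
J=[cv2.resize(cv2.imread(f'pics/scene{i}.png')[110:310,180:420],(396,330)) for i in (3,4)]
cv2.imwrite('pics/j2.png',np.hstack(J))
```

```text
9.225 0.03766449348802092 [-9.6 -0.6 26.3]
9.725 0.03764458600386029 [-9.  -0.  26.3]
10.225 0.03763865947480327 [-9.4 -0.4 27.2]
12.0083 [0.2 0.3 0.3]
```

View pics/j2.png

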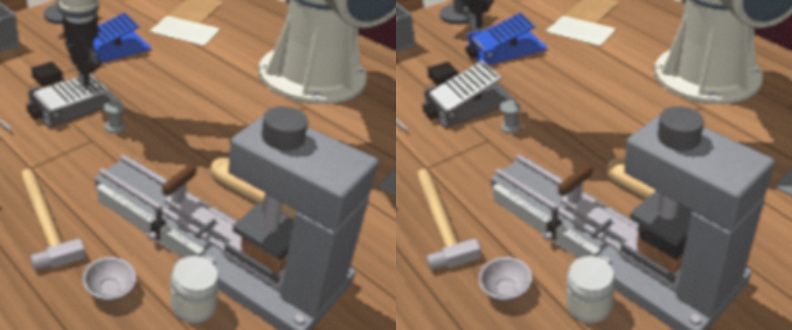

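Left frame: the pedal is level and the ram is on the heel. Right frame: the pedal is back up, the ram is raised and the carriage is home. Next I'll go above the handle.

Run:
```python
from h import *
q=ori(D)
bot.reach([.566,.176,.21],q)
hand.move_gripper(.06,60)
r=shot('wrist','wrist5');shot('top','top5')
o=get_obs();print(o['time_s'],o['position'])
K,V=r['intrinsics'],r['view']
cv2.imwrite('pics/w5.png',cv2.resize(r['frame'][:,:,::-1],(800,600)))
```

```text
14.3417 [0.56598378 0.17602936 0.20999154]
```

View pics/w5.png

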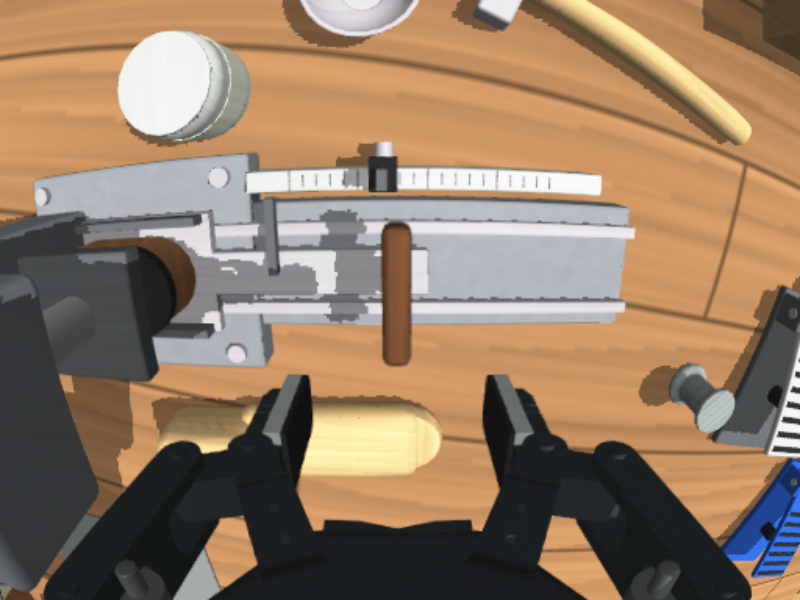

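Run:
```python
from h import *
f,K,V=load('wrist5')
c=f[85:190,145:285,::-1];cv2.imwrite('pics/c5.png',cv2.resize(c,None,fx=5.5,fy=5.5,interpolation=cv2.INTER_CUBIC))
```

```text
(no output)
```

View pics/c5.png

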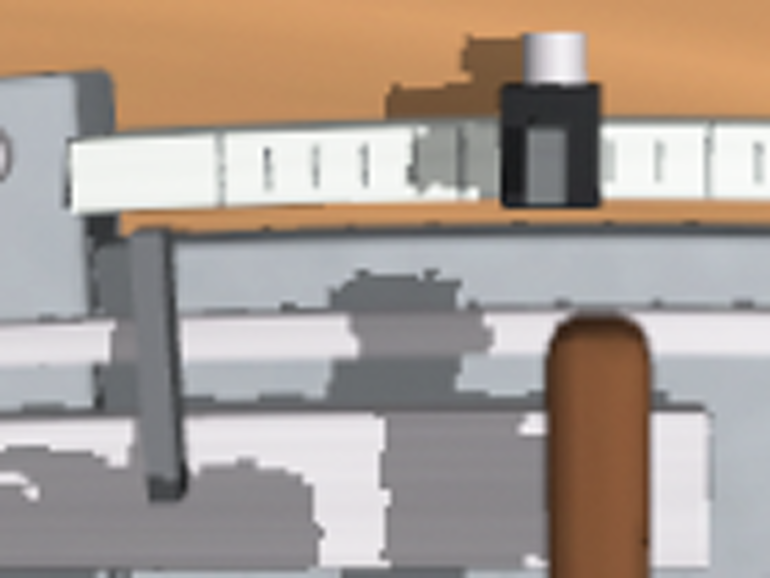

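```bash
cat >> h.py <<'E'
def W5(K,V,x,y,z): return fray(K,V,145+x/5.5-.41,85+y/5.5-.41,z)
E
python3 - <<'E'
from h import *
f,K,V=load('wrist5')
fin=[W5(K,V,546,130,.075),W5(K,V,546,200,.075)]
pt=W5(K,V,151,245,.05); ptb=W5(K,V,166,470,.05); bar=W5(K,V,599,335,.104);bar2=W5(K,V,598,560,.104)
d3=np.r_[D,0]
for n,p in zip(['fin','finlow','ptr','ptrbase','bar','bar2'],fin+[pt,ptb,bar,bar2]): print(n,p.round(4),round(p@d3,4))
a=W5(K,V,180,330,.045)
b=W5(K,V,770,310,.045)
# rails direction from full pic
S=512/800
r=[fray(K,V,u*S,v*S,z) for u,v,z in ((215,232,.04),(630,233,.04),(235,306,.04),(622,307,.04))]
for i in (0,2):
    e=r[i+1]-r[i];print('rail dir',(e/np.linalg.norm(e)).round(4))
E
```

```text
fin [0.6322 0.1952 0.075 ] -0.0895
finlow [0.6211 0.1934 0.075 ] -0.0896
ptr [0.6007 0.263  0.05  ] -0.1616
ptrbase [0.5594 0.2561 0.05  ] -0.1615
bar [0.6059 0.1823 0.104 ] -0.0812
bar2 [0.5723 0.177  0.104 ] -0.0814
rail dir [ 0.1648 -0.9863  0.    ]
rail dir [ 0.1578 -0.9875  0.    ]
```

Run:
```python
from h import *
bot.servo_line([.566,.176,.096],velocity=.1)
o=get_obs();print(o['position'],o['wrist_force'].round(1))
hand.move_gripper(0.0,80)
o=get_obs();print('grip',o['gripper_width'],o['wrist_force'].round(1))
p=np.r_[np.array([.566,.176])+.071*D,.096]
bot.servo_line(p,velocity=.05)
bot.dwell(.3)
o=get_obs();print(o['time_s'],o['position'],(o['position'][:2]-[.566,.176])@D,o['wrist_force'].round(1),o['gripper_width'])
r=shot('wrist','wrist6');shot('top','top6');shot('scene','scene6')
cv2.imwrite('pics/w6.png',cv2.resize(r['frame'][:,:,::-1],(800,600)))
c=cv2.imread('pics/top6.png')[145:240,100:260];cv2.imwrite('pics/t6.png',cv2.resize(c,None,fx=5,fy=5,interpolation=cv2.INTER_CUBIC))
c=cv2.imread('pics/scene6.png')[190:290,220:350];cv2.imwrite('pics/s6.png',cv2.resize(c,None,fx=6,fy=6,interpolation=cv2.INTER_CUBIC))
```

```text
[0.5664897  0.17613052 0.09665635] [-0.4 -0.1  0.1]
grip 0.014719511294221367 [-2.7  2.5  6.1]
17.975 [0.57758947 0.10753412 0.09655229] 0.06943928748247188 [-3.2  8.9  5.6] 0.014738021358969278
```

View pics/w6.png

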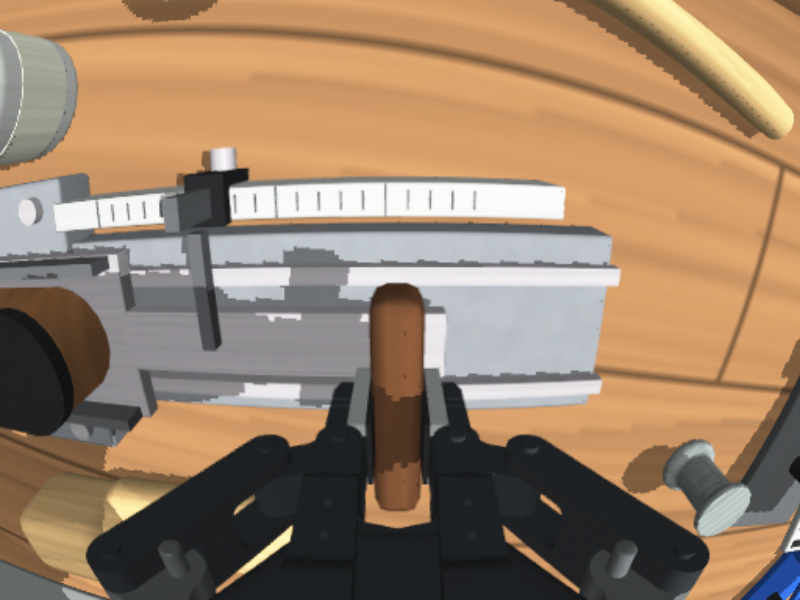

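View pics/t6.png

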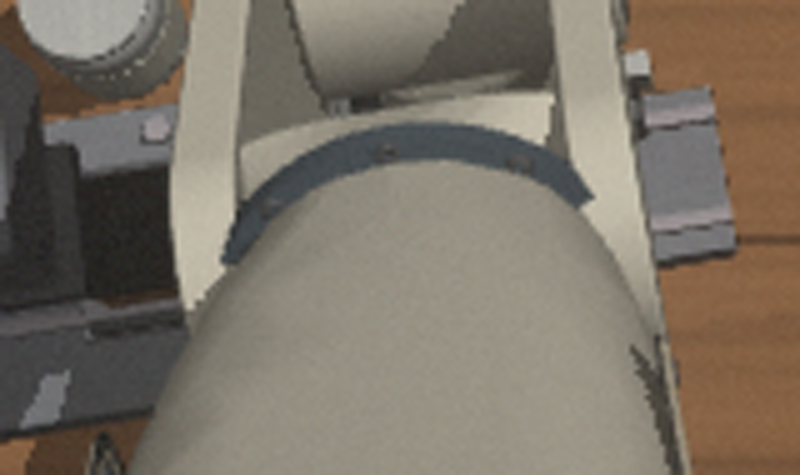

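View pics/s6.png

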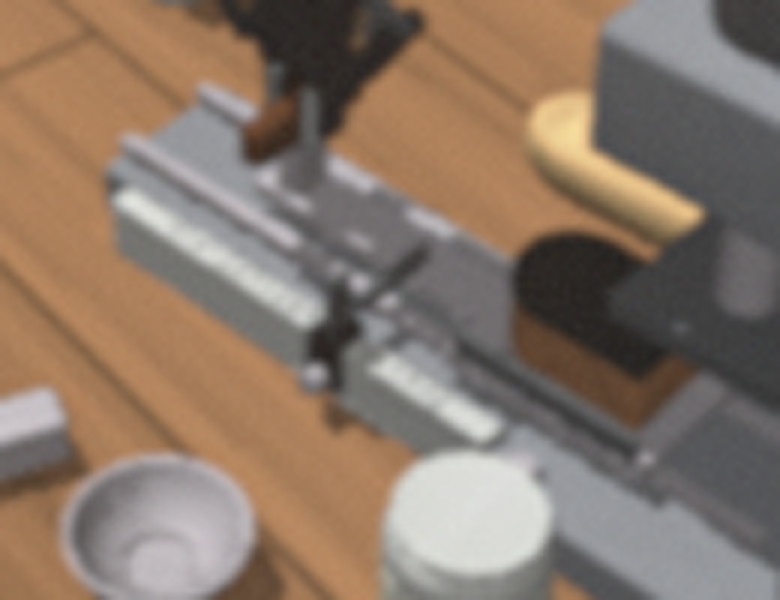

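The wrist view shows the bar held in the jaws. The pointer tip, around (198,237), is near the fin at (185,212). I'll enlarge and measure.

Run:
```python
from h import *
f,K,V=load('wrist6')
c=f[90:230,70:190,::-1];cv2.imwrite('pics/c6.png',cv2.resize(c[:100],None,fx=6,fy=6,interpolation=cv2.INTER_CUBIC))
f,K,V=load('scene6')
c=f[225:265,255:305,::-1];cv2.imwrite('pics/c6s.png',cv2.resize(c,None,fx=14,fy=14,interpolation=cv2.INTER_CUBIC))
```

```text
(no output)
```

View pics/c6.png

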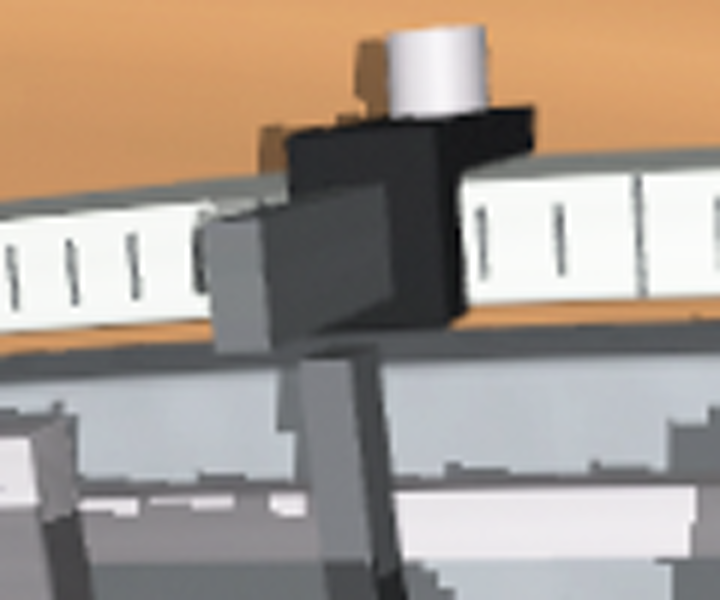

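View pics/c6s.png

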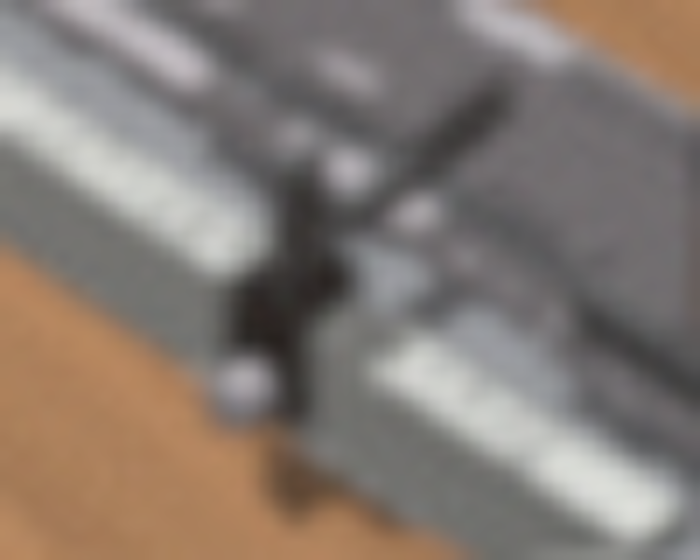

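Run:
```python
from h import *
f,K,V=load('wrist6')
d3=np.r_[D,0]
R=lambda x,y,z:fray(K,V,70+x/6-.42,90+y/6-.42,z)
o=-V[:3,:3].T@V[:3,3];print('cam d',o@d3,o)
fin=[R(x,y,.075)@d3 for x,y in((205,222),(262,215),(272,350),(213,352))];print('fin',np.round(fin,4),np.mean(fin))
for z in(.046,.048,.05,.052,.054):
    print(z,'L',(R(300,362,z)@d3).round(4),(R(330,580,z)@d3).round(4),'R',(R(351,357,z)@d3).round(4),(R(372,572,z)@d3).round(4),'Rbot',(R(379,352,z)@d3).round(4),(R(402,565,z)@d3).round(4))
# handle in wrist6 full 800x600 pic coordinates
S=512/800
for v in(310,340,365): print('bar',[(fray(K,V,u*S-.18,v*S-.18,.1)@d3).round(4) for u in(371,424)], 'tcp',get_obs()['position'][:2]@D)
```

```text
cam d -0.011088349825397664 [0.65881296 0.12003947 0.22258429]
fin [-0.0927 -0.0866 -0.0869 -0.0932] -0.08981902148707047
0.046 L -0.0984 -0.0979 R -0.0921 -0.0925 Rbot -0.0887 -0.0887
0.048 L -0.0974 -0.0969 R -0.0912 -0.0916 Rbot -0.0879 -0.0879
0.05 L -0.0964 -0.096 R -0.0903 -0.0907 Rbot -0.087 -0.087
0.052 L -0.0955 -0.095 R -0.0894 -0.0898 Rbot -0.0861 -0.0861
0.054 L -0.0945 -0.094 R -0.0885 -0.0888 Rbot -0.0852 -0.0852
bar [np.float64(-0.0188), np.float64(-0.0038)] tcp -0.011984667449334109
bar [np.float64(-0.019), np.float64(-0.0037)] tcp -0.011984667449334109
bar [np.float64(-0.0192), np.float64(-0.0035)] tcp -0.011984667449334109
```

All estimates put the pointer 1.5–2.5 mm short of the fin, so I'll draw 2.1 mm more and re-check.

Run:
```python
from h import *
p=np.r_[np.array([.566,.176])+.0731*D,.096]
bot.servo_line(p,velocity=.02)
bot.dwell(.3)
o=get_obs();print(o['time_s'],(o['position'][:2]-[.566,.176])@D,o['wrist_force'].round(1),o['gripper_width'])
r=shot('wrist','wrist7');shot('scene','scene7')
f,K,V=load('wrist7')
a=cv2.resize(f[90:190,70:190,::-1],(720,600),interpolation=cv2.INTER_CUBIC);cv2.imwrite('pics/c7.png',a)
f,K,V=load('scene7')
cv2.imwrite('pics/c7s.png',cv2.resize(f[225:265,255:305,::-1],None,fx=14,fy=14,interpolation=cv2.INTER_CUBIC))
```

```text
18.6833 0.07151418959412446 [-3.6  9.7  5.1] 0.015005628632724739
```

View pics/c7.png

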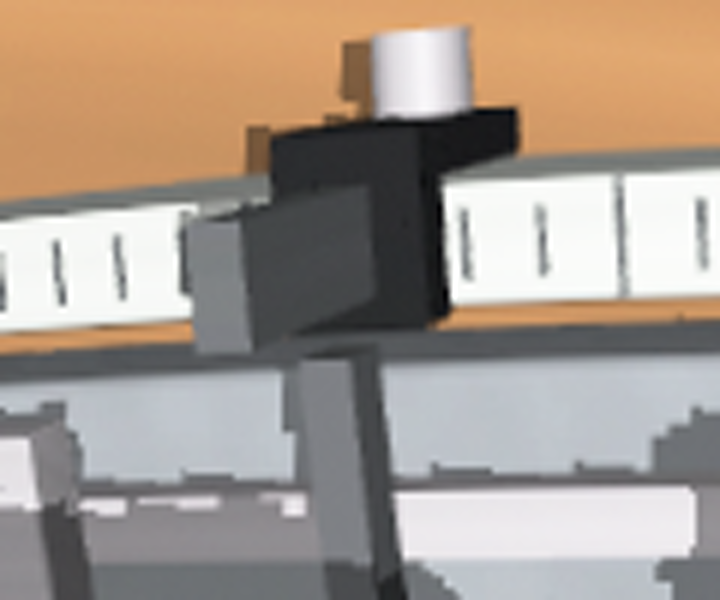

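View pics/c7s.png

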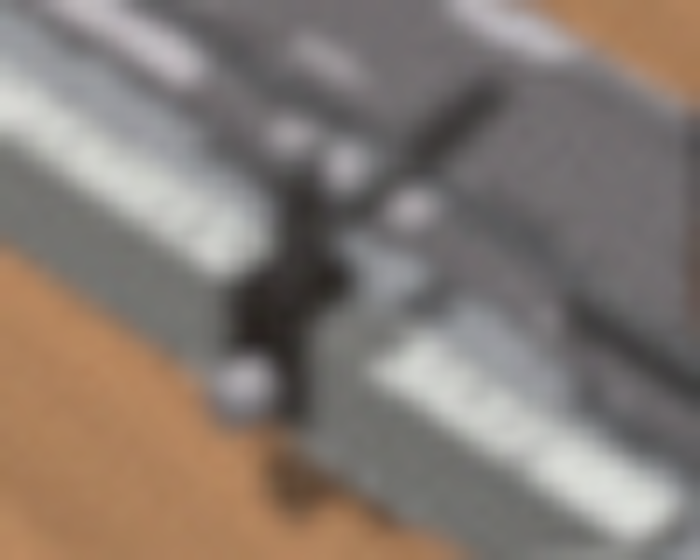

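Run:
```python
from h import *
f,K,V=load('wrist7')
d3=np.r_[D,0]
R=lambda x,y,z:fray(K,V,70+x/6-.42,90+y/6-.42,z)
fin=[R(x,y,.075)@d3 for x,y in((188,224),(243,217),(251,352),(196,353))];print('fin',np.round(fin,4),np.mean(fin))
for z in(.05,.0525,.054): print(z,np.mean([R(x,y,z)@d3 for x,y in((300,362),(330,580),(351,357),(372,572))]).round(4))
print('ptr bottom-right at .0465:',(R(379,352,.0465)@d3).round(4),'-3mm')
f,K,V=load('scene7')
Q=lambda x,y,z:onz(K,V,255+x/14-.46,225+y/14-.46,z)
print('scene fin top',Q(300,180,.075)@d3,'ptr',[Q(492,95,z)@d3 for z in(.05,.0535)],[Q(380,210,z)@d3 for z in(.05,.0535)])
f,K,V=load('scene6')
print('scene6 ptr',Q(505,95,.0535)@d3)
```

```text
fin [-0.0924 -0.0865 -0.087  -0.093 ] -0.08974167021455366
0.05 -0.0913
0.0525 -0.0901
0.054 -0.0894
ptr bottom-right at .0465: -0.0865 -3mm
scene fin top -0.0936247347972081 ptr [np.float64(-0.08889025309938091), np.float64(-0.09122913552977407)] [np.float64(-0.09404670206897178), np.float64(-0.09636213919286694)]
scene6 ptr -0.09318262372957178
```

Aligned: pointer −0.0895 and fin −0.0897 along the draw axis, and the measured draw of 71.5 mm compares with 71.8 mm needed. I'll check that it holds steady and hand in.

Run:
```python
from h import *
bot.dwell(.5)
o=get_obs();print(o['time_s'],(o['position'][:2]-[.566,.176])@D,o['wrist_force'].round(1),o['gripper_width'],abs(o['joint_vel']).max())
hand_in()
```

```text
19.2833 0.07150045904507508 [-3.   9.8  5.4] 0.014638539118401137 0.002309467603505778
the job is handed in; nothing more can be done
```

I pressed the heel, drew the carriage out to the marker, and handed the job in at 19.3 s with the gripper still holding the handle.

- **Pressing:** I pushed the grey pedal down to its stop and held it there for over 1.5 s at 26–34 N. The scene view showed the ram on the heel. After I let go, the pedal was fully up and the carriage still home.
- **Drawing out:** I gripped the handle at 80 N and drew the carriage out 71.5 mm; the marker measured 71.8 mm out. The arm was steady at hand-in, holding the spring at about 10 N.
- **Wrist camera check:** The pointer and fin agree within about 0.5 mm. This relies on my estimate of the blade's thickness; taking its top face at 50 mm instead would put the pointer about 1.6 mm short.
- **Scene camera check:** This view is too coarse to confirm that. Its pointer readings fell 2–3 mm either side of the fin.
- **Marker and other items:** The marker read the same position before and after, within 0.3 mm. I saw no contact with anything else on the bench, but I did not check each item's position at the end.

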